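# Swap the wrongly packed part under the hold-down blocks

## Task

The round steel bush was packed on the wooden skid by mistake: set both loose timber blocks that hold it down aside on the black rubber mat, put the bush in the grey tray, and put the rectangular aluminium housing in the emptied bay in its place, centred and with its long side pointing from chock to chock. Then lay both blocks back as they were at the start, each in its own old place, square to the skid and bridging from chock to part. Set everything down gently without dropping it, and leave the tin and the mug alone.

Things in the scene. Friction and masses are not known exactly. Their poses are not given: they have to be found in the camera images.
- skid: fixed wooden packing skid on the bench, deck 150 (x) by 240 (y) mm. Origin at the bay's centre, at bench height; the deck's top is 22 mm above it. Two timber chocks are fixed on the deck, each 60 mm in x, reaching from y = 44 to 106 and from y = -106 to -44 mm, tops 62 mm above the bench (40 mm above the deck). The bay is the 88 mm space between them at the origin, open to both x sides. Its y axis runs from chock to chock
- block_long: loose timber block 44 (x) by 92 (y) by 44 (z) mm, about 0.1 kg, origin at the centre of its underside. At the start it lies squarely, long side along the skid's y, on top of one chock and the bush, its centre 50 mm from the bay's centre; it is the longer of the two
- block_short: loose timber block 44 (x) by 64 (y) by 44 (z) mm, about 0.07 kg, origin at the centre of its underside. At the start it lies squarely on the other chock and the bush, long side along the skid's y, its centre 50 mm from the bay's centre on the other side; which block is on which side varies
- bush: the wrong part: round steel bush (thick ring) 62 mm outer diameter, bore 36 mm, 40 mm high, about 0.55 kg, origin at the centre of its underside. It stands on the deck in the bay under the inner ends of both blocks, seen between them, its top level with the chocks
- housing: the right part: rectangular aluminium housing 52 (x) by 72 (y) by 40 (z) mm with a vertical 30 mm bore, about 0.3 kg, origin at the centre of its underside. It starts lying flat on the bench; in the bay its y axis (long side) must lie along the skid's y, which leaves 8 mm to each chock
- mat: fixed black rubber mat 130 (x) by 220 (y) by 4 mm on the bench, origin at the centre of its underside; room for both blocks end to end along y
- tray: fixed grey plastic tray 150 by 150 mm outside, walls 5 mm thick and 30 mm high, floor 5 mm thick, origin at the centre of its underside
- tin: bystander: round steel tin 66 mm in diameter and 100 mm high standing at the far left, leave alone; origin at the centre of its underside
- mug: bystander: white mug 80 mm in diameter and 90 mm high standing at the far right, leave alone; origin at the centre of its underside

How it is judged:
By the outcome, as a careful person would: the job done as asked, in the order asked, and still so for the second after the job is handed in, with the robot touching nothing.
It also fails if it takes over 128 s, if anything falls off the work surface, if the arm or the gripper's body presses on something with over 40 N, if the wrist force passes 120 N, or if a joint passes its speed limit or range.

## Robot

A 7-joint arm with a two-finger parallel gripper is mounted at the origin on the work surface. World frame = base frame: x ahead of the robot, y to its left, z up, the work surface at z = 0. Lengths are in mm, angles in rad, forces in N, time in s.
With the tool pointing down it reaches from about 425 to 950 mm from the base axis. Payload 16.7 kg.
Tool frame: the origin (TCP) lies at the very end of the fingers, on their centre line; the grasp point (between the pads) lies 19 mm behind it; z points along the fingers, y is the line along which they close (so a half turn about z gives the same grasp; the last joint's range is limited). The gripper opens to 94 mm and grips with 3 to 60 N. Pads are 16 mm wide; open, the fingers measure 119 mm over their backs; the gripper's body (75 mm by 177 mm) begins 78 mm behind the grasp point.
Start: joints at [-0.149, 0.426, 0.074, 1.606, -0.034, 1.111, -0.067], TCP at [674.962, -0.018, 205.467] pointing down, gripper open.
Joint ranges: [-2.85, 2.85], [-0.5, 2.14], [-1.23, 1.37], [0.21, 2.46], [-1.02, 4.16], [0.16, 2.05], [-2.73, 2.73]. Speed limits (rad/s): [1.89, 1.89, 2.39, 2.39, 3.01, 3.01, 3.01].

## Interface

Orientations are given as a unit quaternion [w, x, y, z].
In Python, from rig import manip gives the robot as it stands.
- The arm moves only by the shell command python3 -m inch 'ROWS' [FORCE]. ROWS is text: rows parted by semicolons, each of 5 numbers parted by spaces: the opening, from 0 (shut) to 1 (fully open), then the shift along the world's x, y, z in mm, then the turn about the world's z in rad. A call has exactly 10 rows; each row shifts and turns the commanded pose from where the row before left it; what a row does not reach is not made up. A row lasts 1/8 s, in which the tool goes at most 62.5 mm and 10.7 degrees, less where a joint would pass 70% of its speed; a pose out of reach is approached as far as the arm can. A call is refused whole if a number of a shift passes 62.5 or a number of a turn 0.188, either way. A call with a gripper value outside its range is refused whole. The fingers move at their own pace and stop on an object; FORCE is the grip in N (left out, the last holds). Time passes only in rows, so rows that do not move let the fingers close, or fill a call up. It gives the time, the measured TCP pose, the force, the opening and the grip force at its end, in the units of the state.
- manip.state(): the state, without advancing time (a new reading comes with each control period).
- manip.get_image(name): name is "scene" or "side" or "wrist"; returns the picture (400x640x3 uint8, red, green, blue); there is no depth.
- manip.camera_params(name): a dict with "K" (3x3 intrinsics, pixels), "dist" ([k1, k2, p1, p2, k3] as OpenCV has them; the pictures are not rectified), "R" (3x3) and "t" (3): a world point X has camera coordinates R X + t. Camera axes: x right, y down, z forward; pixel columns grow to the right and rows downward; lengths in mm; the calibration is good to about 2 mm. A picture is of the moment at which its call begins: read the wrist's pose just before it. camera_params takes no time and is no camera call; for the wrist camera it gives the pose at the moment of the call.
- manip.hand_in(): hands the job in; it is judged then, once.
The state is a dict: "t": time; "qpos": joint angles; "qvel": joint speeds; "joint_torque": joint torques, N m; "position": TCP position; "tool_rot": TCP orientation; "ft_force": force on the tool from outside, world axes, zero at the start; "ft_torque": the same for the moment, N m; "gripper_width": opening from 0.0 (shut) to 1.0 (fully open); "grip_force": force on a finger pad.
Only numpy, scipy, OpenCV 4.12 (cv2) and the standard library are available. Lean on these libraries where they do the work, as an engineer would, in place of code of your own. Each camera call takes 0.05 s, during which the arm holds its last target. There are 200 camera calls.

## Working session

There is one attempt and no reset: what is moved stays moved. The work goes in short steps, Python scripts to look and compute and a shell command to move; the robot and the scene stay as the last step left them, time stands still between calls to the robot, and variables do not carry over. Pictures are saved under pics/ and viewed, at most 14 in all, crops included, and the job is handed in when it is done.

```bash
mkdir -p pics; ls
python3 - <<'E'
from rig import manip
import cv2
for n in("scene","side"):
    p=manip.camera_params(n); print(n,{k:(v if not hasattr(v,'round') else v.round(3).tolist()) for k,v in p.items()})
    cv2.imwrite(f"pics/{n}0.png",manip.get_image(n)[:,:,::-1])
p=manip.camera_params("wrist");print(p)
cv2.imwrite("pics/wrist0.png",manip.get_image("wrist")[:,:,::-1])
s=manip.state();print(s['t'],s['position'],s['tool_rot'])
E
```

```text
pics
scene {'K': [[425.781, 0.0, 314.97], [0.0, 425.781, 203.134], [0.0, 0.0, 1.0]], 'dist': [-0.025, 0.0, 0.0, 0.0, 0.0], 'R': [[-0.641, 0.767, 0.0], [0.634, 0.53, -0.563], [-0.432, -0.361, -0.826]], 't': [411.289, -320.515, 1285.677]}
side {'K': [[457.546, 0.0, 326.038], [0.0, 457.546, 204.604], [0.0, 0.0, 1.0]], 'dist': [-0.071, 0.0, 0.0, 0.0, 0.0], 'R': [[0.881, -0.474, -0.01], [-0.331, -0.601, -0.727], [0.338, 0.644, -0.686]], 't': [-508.137, 243.188, 1117.514]}
{'K': array([[357.39650969,   0.        , 318.77186904],
       [  0.        , 357.39650969, 201.30278776],
       [  0.        ,   0.        ,   1.        ]]), 'dist': array([-0.05472304,  0.        ,  0.        ,  0.        ,  0.        ]), 'R': array([[ 9.99998993e-01,  1.34170960e-05, -1.41906428e-03],
       [ 3.38729862e-04, -9.73309386e-01,  2.29496677e-01],
       [-1.37810940e-03, -2.29496926e-01, -9.73308410e-01]]), 't': array([-673.53315755,  -23.54546315,  389.33144318])}
0.15 [ 6.74708167e+02 -2.50064890e-02  2.04972041e+02] [-2.91303510e-04  7.07110566e-01  7.07102854e-01 -3.40501680e-04]
```

View pics/scene0.png

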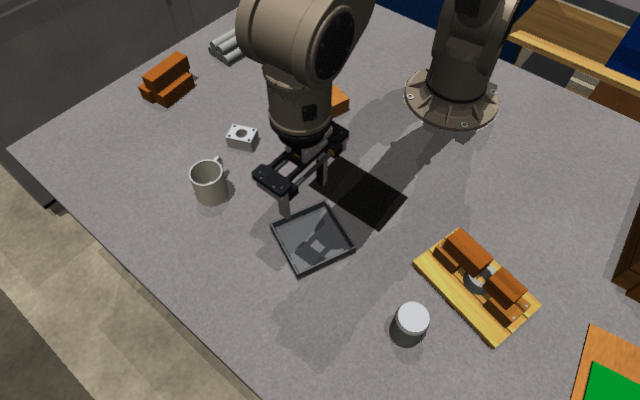

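View pics/side0.png

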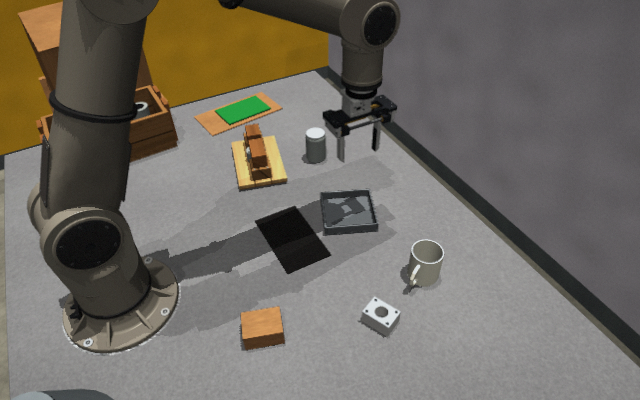

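View pics/wrist0.png

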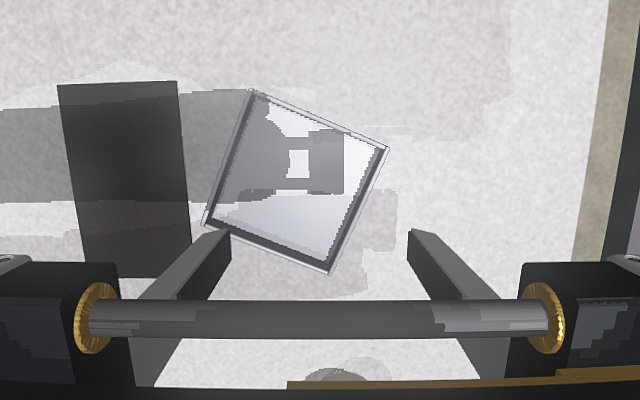

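The scene shows the skid near pixel (478,285), the housing near (242,135), the tray near (313,240), the mat near (355,190), the mug near (210,182) and the tin near (411,322). In the wrist view the tray is at (295,180) and the mat at (125,180).

```bash
cat > h.py <<'E'
from rig import manip
import cv2, numpy as np, json
def snap(cam,name):
    p=manip.camera_params(cam); im=manip.get_image(cam)[:,:,::-1]
    cv2.imwrite(f"pics/{name}.png",im)
    json.dump({k:np.asarray(v).tolist() for k,v in p.items()},open(f"pics/{name}.json","w")); return im
def cam(name): return {k:np.array(v) for k,v in json.load(open(f"pics/{name}.json")).items()}
def back(p,uv,z):
    n=cv2.undistortPoints(np.array(uv,float).reshape(-1,1,2),p['K'],p['dist']).reshape(-1,2)
    d=np.c_[n,np.ones(len(n))]@p['R']; C=-p['R'].T@p['t']
    return C+d*((z-C[2])/d[:,2])[:,None]
def proj(p,X):
    return cv2.projectPoints(np.array(X,float).reshape(-1,1,3),cv2.Rodrigues(p['R'])[0],p['t'],p['K'],p['dist'])[0].reshape(-1,2)
def rect(uv,p,z):
    X=back(p,uv,z)[:,:2]; c,s,a=cv2.minAreaRect(X.astype(np.float32)); return np.round(c,1),np.round(s,1),a,X.round(0).tolist()
def st():
    s=manip.state(); R=s['tool_rot']; yaw=2*np.arctan2(R[1],R[2])
    print(round(s['t'],2),np.round(s['position'],1),'rot',np.round(R,3),'F',np.round(s['ft_force'],1),'w',round(s['gripper_width'],3),'g',round(s['grip_force'],1),'q',np.round(s['qpos'],2))
E
python3 - <<'E'
from h import *
c=manip.camera_params('scene');s=manip.camera_params('side');w=manip.camera_params('wrist')
print('skid scene',rect([(413,263),(449,228),(540,303),(497,343)],c,20))
print('skid side',rect([(232,144),(276,137),(287,180),(242,188)],s,22))
print('housing scene',rect([(236,124),(258,128),(249,142),(226,137)],c,40))
print('housing side',rect([(375,297),(400,315),(387,329),(362,311)],s,40))
print('tray wrist',rect([(250,89),(388,148),(328,273),(204,224)],w,30))
print('mat wrist',rect([(57,85),(177,81),(191,277),(95,277)],w,4))
print('mat side',rect([(256,218),(294,206),(329,251),(291,272)],s,4))
print('mug',back(c,[(208,168)],90),'tin',back(c,[(412,316)],100))
E
```

```text
skid scene (array([511.8, 341.1]), array([246.8, 139.6]), 80.9547348022461, [[556.0, 214.0], [423.0, 230.0], [462.0, 474.0], [598.0, 442.0]])
skid side (array([509.4, 334.2]), array([238.5, 153. ]), 76.33443450927734, [[463.0, 468.0], [612.0, 432.0], [549.0, 203.0], [412.0, 235.0]])
housing scene (array([ 531.2, -348.7]), array([54.7, 71.1]), 23.92009925842285, [[520.0, -384.0], [492.0, -327.0], [544.0, -310.0], [571.0, -370.0]])
housing side (array([ 531.9, -349.7]), array([50.6, 73.4]), 19.19817352294922, [[544.0, -307.0], [567.0, -376.0], [521.0, -393.0], [497.0, -325.0]])
tray wrist (array([647. ,  -1.8]), array([144.9, 145. ]), 67.27366638183594, [[608.0, 93.0], [742.0, 37.0], [684.0, -96.0], [554.0, -41.0]])
mat wrist (array([464.4,  -5.7]), array([129.8, 217.5]), 0.5344809889793396, [[398.0, 102.0], [528.0, 104.0], [525.0, -113.0], [409.0, -115.0]])
mat side (array([469.2,  -1.4]), array([120.5, 227.9]), 1.3240946531295776, [[406.0, 111.0], [525.0, 104.0], [532.0, -101.0], [412.0, -117.0]])
mug [[ 694.36598004 -288.85582968   90.        ]] tin [[694.14601129 282.48850552 100.        ]]
```

```bash
python3 -m inch '1 -20 34 15 0;1 -20 34 15 0;1 -20 34 15 0;1 -20 34 15 0;1 -20 34 15 0;1 -20 34 15 0;1 -20 34 15 0;1 -20 34 0 0;1 0 0 0 0;1 0 0 0 0' 20; python3 -c "
from h import *
st();snap('wrist','w1')"
```

```text
t: 1.4
position: [515.1, 271.4, 310.3]
tool_rot: [0.0, 0.707, 0.707, -0.0]
ft_force: [0.1, -0.9, 0.4]
gripper_width: 0.999
grip_force: 0.0
1.4 [515.1 271.4 310.3] rot [ 0.     0.707  0.707 -0.   ] F [ 0.1 -0.9  0.4] w 0.999 g 0.0 q [-0.54  0.2  -0.07  1.68  0.01  1.26 -0.61]
```

View pics/w1.png

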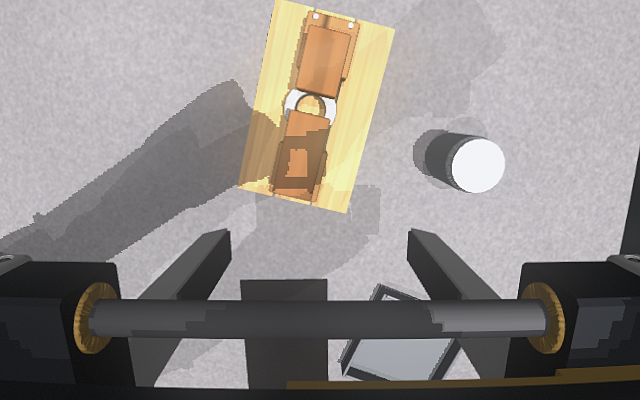

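```bash
python3 -c "
import cv2
im=cv2.imread('pics/w1.png')[0:220,215:415]
cv2.imwrite('pics/w1c.png',cv2.resize(im,None,fx=2.7,fy=2.7,interpolation=cv2.INTER_CUBIC))"
```

```text
(no output)
```

View pics/w1c.png

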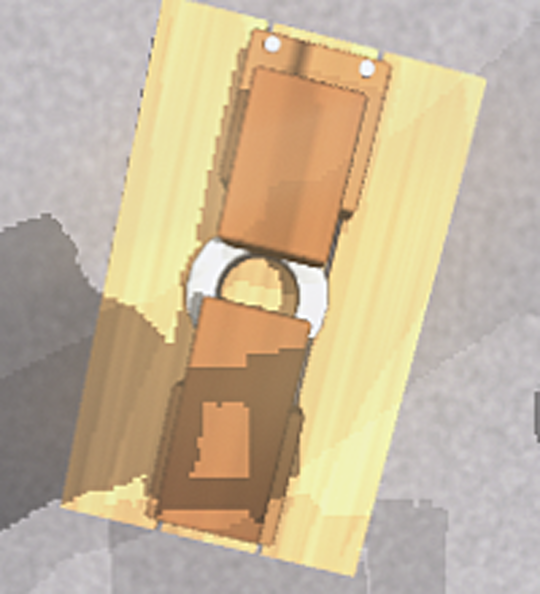

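```bash
cat > fit.py <<'E'
from h import *
p=cam('w1')
g=lambda a:[(x/2.7+215-.3,y/2.7-.3) for x,y in a]
from scipy.optimize import least_squares
def fit(p,uv,loc,x0):
    loc=np.array(loc,float)
    def X(v): c,s=np.cos(v[2]),np.sin(v[2]); return np.c_[v[0]+c*loc[:,0]-s*loc[:,1],v[1]+s*loc[:,0]+c*loc[:,1],loc[:,2]]
    r=least_squares(lambda v:(proj(p,X(v))-uv).ravel(),x0,x_scale=[1,1,.01]); print(r.x.round(3),'rms px',np.sqrt((r.fun**2).mean()).round(2)); return r.x
def box(w,l,z,cy=0): return [(-w/2,cy+l/2,z),(w/2,cy+l/2,z),(w/2,cy-l/2,z),(-w/2,cy-l/2,z)]
E
python3 - <<'E'
from fit import *
dk=g([(486,79),(354,576),(62,505)]); sh=g([(259,67),(368,93),(324,265),(219,240)]); lo=g([(202,297),(309,323),(258,545),(158,520)])
x0=[511,337,-.2]
fit(p,dk,box(150,240,22)[1:],x0); fit(p,sh,box(44,64,106),x0); fit(p,lo,box(44,92,106),x0)
fit(p,dk+sh+lo,box(150,240,22)[1:]+box(44,64,106,50)+box(44,92,106,-50),x0)
E
```

```text
[ 5.06397e+02  3.45743e+02 -2.39000e-01] rms px 0.46
[ 5.18549e+02  3.93200e+02 -2.39000e-01] rms px 0.99
[ 4.94516e+02  2.96493e+02 -2.25000e-01] rms px 0.86
[ 5.06501e+02  3.44998e+02 -2.38000e-01] rms px 0.92
```

The long block lies on the −y side and the short block on the +y side. The fit puts the skid at (506.5, 345) with yaw −0.238. I'll go to the long block first.

```bash
python3 -m inch '1 -7 8 -40 -0.08;1 -7 8 -40 -0.08;1 -6 8 -40 -0.078;1 0 0 -40 0;1 0 0 -30 0;1 0 0 -30 0;1 0 0 -20 0;1 0 0 0 0;1 0 0 0 0;1 0 0 0 0' 15; python3 -m inch '0.3 0 0 0 0;0.3 0 0 0 0;0.3 0 0 0 0;0.3 0 0 0 0;0.3 0 0 0 0;0.3 0 0 0 0;0.3 0 0 0 0;0.3 0 0 0 0;0.3 0 0 0 0;0.3 0 0 0 0'
```

```text
t: 2.7
position: [495.7, 296.1, 71.5]
tool_rot: [0.0, 0.786, 0.618, 0.001]
ft_force: [-0.5, -0.2, -0.3]
gripper_width: 0.998
grip_force: 0.0
t: 3.95
position: [494.9, 296.0, 70.4]
tool_rot: [-0.0, 0.786, 0.618, -0.0]
ft_force: [-0.0, 0.2, -0.8]
gripper_width: 0.465
grip_force: 15.0
```

```bash
python3 -m inch '0.3 0 0 10 0;0.3 0 0 30 0;0.3 0 0 50 0;0.3 -2 -20 10 0;0.3 -4 -45 0 0.08;0.3 -4 -55 0 0.08;0.3 -4 -55 0 0.078;0.3 -4 -55 0 0;0.3 -5 -55 0 0;0.3 -5 -41 0 0' ; python3 -m inch '0.3 0 -20 0 0;0.3 0 0 -20 0;0.3 0 0 -50 0;0.3 0 0 -40 0;0.3 0 0 -25 0;0.3 0 0 -10 0;0.3 0 0 -5 0;0.3 0 0 -4 0;0.3 0 0 0 0;0.3 0 0 0 0'; python3 -c "
from h import *
st()"
```

```text
t: 5.2
position: [465.8, -32.9, 170.5]
tool_rot: [-0.0, 0.708, 0.706, -0.0]
ft_force: [0.1, -0.3, -0.9]
gripper_width: 0.47
grip_force: 15.0
t: 6.45
position: [467.3, -50.0, 16.9]
tool_rot: [0.0, 0.707, 0.707, 0.0]
ft_force: [0.5, -0.3, -0.2]
gripper_width: 0.466
grip_force: 15.0
6.45 [467.3 -50.   16.9] rot [0.    0.707 0.707 0.   ] F [ 0.5 -0.3 -0.2] w 0.466 g 15.0 q [-0.1   0.38  0.08  2.21 -0.06  0.56  0.03]
```

```bash
python3 -m inch '0.3 0 0 -1.5 0;0.3 0 0 -1 0;0.3 0 0 -1 0;0.3 0 0 -0.5 0;0.3 0 0 0 0;0.3 0 0 0 0;0.6 0 0 0 0;1 0 0 0 0;1 0 0 0 0;1 0 0 0 0' ; python3 -m inch '1 0 0 30 0;1 0 0 50 0;1 0 20 50 0;1 6 50 30 0;1 6 55 0 0;1 6 55 0 0;1 6 55 0 0;1 6 55 0 -0.08;1 6 55 0 -0.08;1 6 50 0 -0.078'; python3 -m inch '1 6 30 0 0;1 3 18 -20 0;1 0 0 -40 0;1 0 0 -30 0;1 0 0 -12 0;1 0 0 0 0;1 0 0 0 0;1 0 0 0 0;1 0 0 0 0;1 0 0 0 0'; python3 -c "
from h import *
st()"
```

```text
t: 7.7
position: [467.0, -50.0, 12.5]
tool_rot: [-0.0, 0.707, 0.707, -0.0]
ft_force: [0.8, 0.5, -0.2]
gripper_width: 0.859
grip_force: 0.0
t: 8.95
position: [508.8, 347.0, 172.3]
tool_rot: [-0.0, 0.787, 0.617, -0.0]
ft_force: [1.1, -0.6, 0.9]
gripper_width: 0.999
grip_force: 0.0
t: 10.2
position: [518.1, 393.1, 70.8]
tool_rot: [-0.0, 0.786, 0.618, 0.0]
ft_force: [-0.5, 0.5, -0.1]
gripper_width: 0.997
grip_force: 0.0
10.2 [518.1 393.1  70.8] rot [-0.     0.786  0.618  0.   ] F [-0.5  0.5 -0.1] w 0.997 g 0.0 q [-0.7   0.53 -0.07  1.77  0.05  0.85 -1.02]
```

```bash
python3 -m inch '0.3 0 0 0 0;0.3 0 0 0 0;0.3 0 0 0 0;0.3 0 0 0 0;0.3 0 0 0 0;0.3 0 0 0 0;0.3 0 0 0 0;0.3 0 0 10 0;0.3 0 0 30 0;0.3 0 0 50 0';python3 -m inch '0.3 -7 -45 10 0.08;0.3 -7 -50 0 0.08;0.3 -7 -50 0 0.078;0.3 -8 -50 0 0;0.3 -8 -50 0 0;0.3 -7 -50 0 0;0.3 -7 -48 0 0;0.3 0 0 0 0;0.3 0 0 -30 0;0.3 0 0 -50 0' ; python3 -m inch '0.3 0 0 -40 0;0.3 0 0 -20 0;0.3 0 0 -10 0;0.3 0 0 -4 0;0.3 0 0 -1 0;0.3 0 0 -1 0;0.3 0 0 -1 0;0.3 0 0 -1 0;0.3 0 0 0 0;0.3 0 0 0 0'; python3 -c "
from h import *
st();snap('side','s2')"
```

```text
t: 11.45
position: [517.2, 392.4, 160.7]
tool_rot: [0.0, 0.786, 0.618, -0.001]
ft_force: [-0.1, 0.7, -0.8]
gripper_width: 0.467
grip_force: 15.0
t: 12.7
position: [468.8, 51.1, 91.4]
tool_rot: [0.001, 0.707, 0.707, 0.002]
ft_force: [2.4, 0.9, -0.4]
gripper_width: 0.466
grip_force: 15.0
t: 13.95
position: [467.0, 50.0, 12.5]
tool_rot: [-0.0, 0.707, 0.707, -0.0]
ft_force: [-0.0, -0.7, -0.5]
gripper_width: 0.467
grip_force: 15.0
13.95 [467.   50.   12.5] rot [-0.     0.707  0.707 -0.   ] F [-0.  -0.7 -0.5] w 0.467 g 15.0 q [-0.25  0.38  0.01  2.21 -0.    0.55 -0.24]
```

View pics/s2.png

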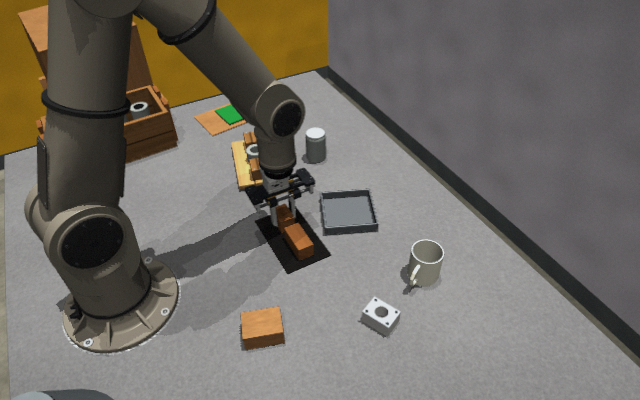

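The side view shows both blocks lying end to end on the mat around (290,230), with the bush now exposed at (253,150). I'll release the short block and look at the bay from above.

```bash
python3 -m inch '0.6 0 0 0 0;1 0 0 0 0;1 0 0 0 0;1 0 0 0 0;1 0 0 30 0;1 0 0 50 0;1 0 0 60 0;1 5 40 47 -0.08;1 5 50 0 -0.08;1 5 50 0 -0.078';python3 -m inch '1 5 50 0 0;1 5 47 0 0;1 0 0 0 0;1 0 0 0 0;1 0 0 0 0;1 0 0 0 0;1 0 0 0 0;1 0 0 0 0;1 0 0 0 0;1 0 0 0 0'; python3 -c "
from h import *
st();im=snap('wrist','w3');cv2.imwrite('pics/w3c.png',cv2.resize(im[0:330,160:500],None,fx=1.8,fy=1.8,interpolation=cv2.INTER_CUBIC))"
```

```text
t: 15.25
position: [482.3, 191.4, 200.4]
tool_rot: [0.0, 0.787, 0.617, 0.001]
ft_force: [-0.6, -0.0, -0.8]
gripper_width: 1.001
grip_force: 0.0
t: 16.5
position: [492.0, 287.0, 199.5]
tool_rot: [-0.0, 0.786, 0.618, -0.0]
ft_force: [0.1, 1.3, -0.1]
gripper_width: 0.998
grip_force: 0.0
16.5 [492.  287.  199.5] rot [-0.     0.786  0.618 -0.   ] F [ 0.1  1.3 -0.1] w 0.998 g 0.0 q [-0.56  0.26 -0.1   1.85  0.03  1.03 -0.91]
```

View pics/w3c.png

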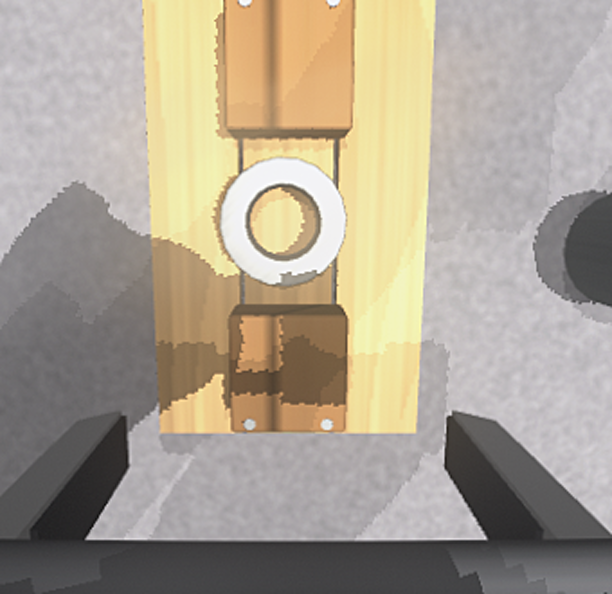

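The bush's top is centred at crop pixel (283.5, 221.5). The inner top edges of the chocks are at rows 130 and 315, and the deck's front corners are at (160,433) and (417,433).

Run:
```python
from fit import *
p=cam('w3'); g=lambda a:[(x/1.8+160-.2,y/1.8-.2) for x,y in a]
print('bush',back(p,g([(283.5,221.5)]),62))
uv=g([(225,130),(352,130),(232,315),(347,315),(160,433),(417,433)])
loc=[(-30,44,62),(30,44,62),(-30,-44,62),(30,-44,62),(-75,-120,22),(75,-120,22)]
v=fit(p,uv,loc,[506,345,-.24]); fit(p,uv[:4],loc[:4],[506,345,-.24])
```

```text
bush [[504.35744963 347.32386803  62.        ]]
[ 5.06497e+02  3.45133e+02 -2.37000e-01] rms px 0.71
[ 5.06539e+02  3.45079e+02 -2.34000e-01] rms px 0.85
```

```bash
python3 -m inch '1 5 22 0 0;1 5 22 0 0;1 3 16 0 0;1 0 0 -40 0;1 0 0 -50 0;1 0 0 -40 0;1 0 0 -30 0;1 0 0 -12.5 0;1 0 0 0 0;1 0 0 0 0' 40;python3 -m inch '0.4 0 0 0 0;0.4 0 0 0 0;0.4 0 0 0 0;0.4 0 0 0 0;0.4 0 0 0 0;0.4 0 0 0 0;0.4 0 0 0 0;0.4 0 0 0 0;0.4 0 0 8 0;0.4 0 0 0 0'; python3 -c "
from h import *
st()"
```

```text
t: 17.8
position: [505.6, 347.6, 28.1]
tool_rot: [-0.0, 0.786, 0.618, 0.001]
ft_force: [0.1, 1.3, 0.3]
gripper_width: 1.004
grip_force: 0.0
t: 19.05
position: [505.0, 347.0, 35.3]
tool_rot: [0.0, 0.786, 0.618, 0.0]
ft_force: [0.6, -0.8, -6.5]
gripper_width: 0.659
grip_force: 40.0
19.05 [505.  347.   35.3] rot [0.    0.786 0.618 0.   ] F [ 0.6 -0.8 -6.5] w 0.659 g 40.0 q [-0.62  0.52 -0.11  1.87  0.08  0.75 -1.01]
```

```bash
python3 -m inch '0.4 0 0 25 0;0.4 0 0 45 0;0.4 0 0 45 0;0.4 10 -30 20 0;0.4 20 -45 0 -0.08;0.4 22 -50 0 -0.08;0.4 22 -50 0 0;0.4 22 -50 0 0;0.4 22 -50 0 0;0.4 14 -44 0 0';python3 -m inch '0.4 10 -30 0 0;0.4 0 0 0 0;0.4 0 0 -40 0;0.4 0 0 -50 0;0.4 0 0 -35 0;0.4 0 0 -18 0;0.4 0 0 -8 0;0.4 0 0 -4 0;0.4 0 0 0 0;0.4 0 0 0 0'; python3 -c "
from h import *
st();snap('scene','c4')"
```

```text
t: 20.3
position: [637.3, 25.8, 169.6]
tool_rot: [0.0, 0.833, 0.553, -0.0]
ft_force: [0.4, 0.3, -6.3]
gripper_width: 0.659
grip_force: 40.0
t: 21.55
position: [647.5, -2.0, 15.9]
tool_rot: [0.0, 0.833, 0.553, 0.001]
ft_force: [0.2, 0.3, -6.8]
gripper_width: 0.661
grip_force: 40.0
21.55 [647.5  -2.   15.9] rot [0.    0.833 0.553 0.001] F [ 0.2  0.3 -6.8] w 0.661 g 40.0 q [-0.12  0.59  0.04  1.81 -0.03  0.74 -0.47]
```

View pics/c4.png

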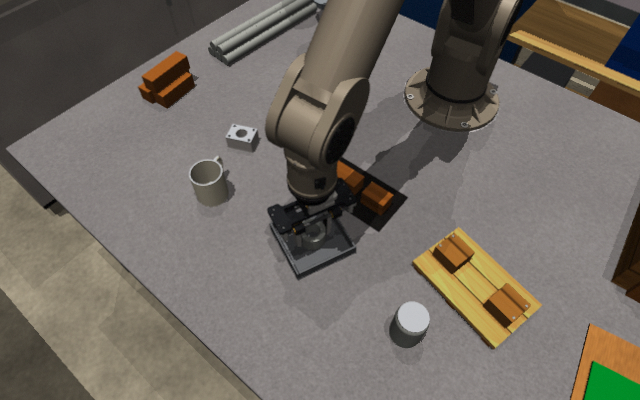

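```bash
python3 -m inch '0.4 0 0 -2 0;0.4 0 0 -1 0;0.4 0 0 -1 0;0.4 0 0 -1 0;0.4 0 0 0 0;0.4 0 0 0 0;0.7 0 0 0 0;0.8 0 0 0 0;0.8 0 0 0 0;0.8 0 0 0 0' 20;python3 -c "
from h import *
st()";python3 -m inch '0.8 0 0 30 0;0.8 0 0 50 0;0.8 0 0 55 0;0.8 -10 -30 45 0;1 -13 -50 10 0.154;1 -13 -55 0 0.154;1 -13 -55 0 0.154;1 -13 -55 0 0.154;1 -13 -55 0 0.152;1 -10 -50 0 0'; python3 -m inch '1 -10 -48 0 0;1 0 0 0 0;1 0 0 0 0;1 0 0 0 0;1 0 0 0 0;1 0 0 0 0;1 0 0 0 0;1 0 0 0 0;1 0 0 0 0;1 0 0 0 0'; python3 -c "
from h import *
st();im=snap('wrist','w5');cv2.imwrite('pics/w5c.png',cv2.resize(im[0:330,160:500],None,fx=1.8,fy=1.8,interpolation=cv2.INTER_CUBIC))"
```

```text
t: 22.85
position: [647.1, -2.0, 10.0]
tool_rot: [0.0, 0.833, 0.553, 0.0]
ft_force: [0.1, 0.6, 0.2]
gripper_width: 0.799
grip_force: 0.0
22.85 [647.1  -2.   10. ] rot [0.    0.833 0.553 0.   ] F [0.1 0.6 0.2] w 0.799 g 0.0 q [-0.12  0.6   0.03  1.81 -0.03  0.73 -0.47]
t: 24.1
position: [561.0, -354.2, 200.1]
tool_rot: [0.0, 0.564, 0.826, -0.0]
ft_force: [-0.2, 0.0, -0.9]
gripper_width: 0.999
grip_force: 0.0
t: 25.35
position: [551.9, -400.1, 200.0]
tool_rot: [-0.0, 0.565, 0.825, -0.0]
ft_force: [-0.2, -0.3, 0.5]
gripper_width: 1.001
grip_force: 0.0
25.35 [ 551.9 -400.1  200. ] rot [-0.     0.565  0.825 -0.   ] F [-0.2 -0.3  0.5] w 1.001 g 0.0 q [ 0.5   0.44  0.05  1.59 -0.02  1.11  0.92]
```

View pics/w5c.png

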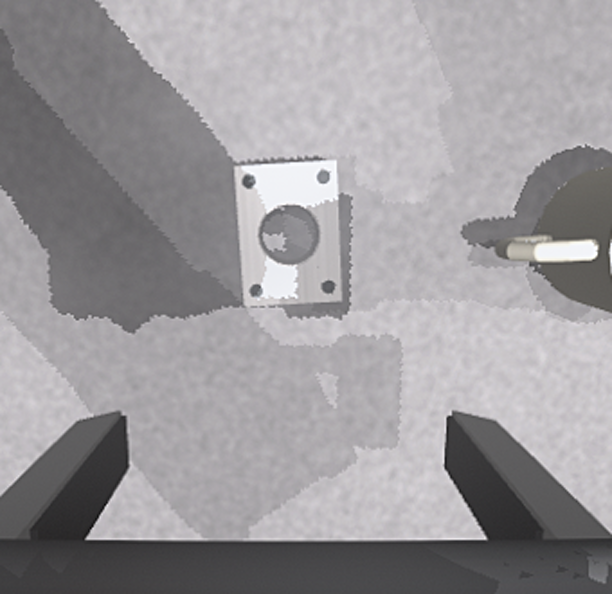

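The housing's top face has corners near crop pixels (235,166), (337,159), (342,301) and (245,305), with the bore at (289,234).

Run:
```python
from fit import *
p=cam('w5'); g=lambda a:[(x/1.8+160-.2,y/1.8-.2) for x,y in a]
print('bore',back(p,g([(289,234)]),40))
fit(p,g([(235,166),(337,159),(342,301),(245,305)]),box(52,72,40),[531,-349,.37])
hs=g([(249,181),(323,176),(329,287),(257,290)]); X=back(p,hs,40)[:,:2]
print(X.mean(0),[np.arctan2(*(X[a]-X[b])[::-1])-np.pi/2*k for a,b,k in((0,3,1),(1,2,1),(1,0,0),(2,3,0))])
```

```text
bore [[ 532.69287334 -348.12872415   40.        ]]
[ 5.33115e+02 -3.48081e+02  4.25000e-01] rms px 0.31
[ 533.02510939 -348.21082957] [np.float64(0.4336160330475418), np.float64(0.4375729169848208), np.float64(0.43542967948342404), np.float64(0.4118097183052124)]
```

```bash
python3 -m inch '1 -7 18 0 0.03;1 -7 18 0 0.028;1 -5 16 -10 0;1 0 0 -50 0;1 0 0 -50 0;1 0 0 -45 0;1 0 0 -25 0;1 0 0 -14 0;1 0 0 0 0;1 0 0 0 0' 30;python3 -m inch '0.4 0 0 0 0;0.4 0 0 0 0;0.4 0 0 0 0;0.4 0 0 0 0;0.4 0 0 0 0;0.4 0 0 0 0;0.4 0 0 0 0;0.4 0 0 0 0;0.4 0 0 4 0;0.4 0 0 6 0'; python3 -c "
from h import *
st()"
```

```text
t: 26.65
position: [533.6, -348.5, 7.1]
tool_rot: [0.001, 0.541, 0.841, 0.0]
ft_force: [0.2, -0.0, -0.0]
gripper_width: 0.999
grip_force: 0.0
t: 27.9
position: [532.6, -347.9, 16.0]
tool_rot: [-0.0, 0.541, 0.841, -0.0]
ft_force: [-0.2, -0.3, -3.4]
gripper_width: 0.55
grip_force: 30.0
27.9 [ 532.6 -347.9   16. ] rot [-0.     0.541  0.841 -0.   ] F [-0.2 -0.3 -3.4] w 0.55 g 30.0 q [ 0.47  0.58  0.01  1.83 -0.01  0.73  0.91]
```

```bash
python3 -m inch '0.4 0 0 30 0;0.4 0 0 50 0;0.4 0 0 54 0;0.4 -1 20 20 -0.05;0.4 -2 45 0 -0.1;0.4 -2 50 0 -0.1;0.4 -2.5 55 0 -0.1;0.4 -2.5 55 0 -0.1;0.4 -2.5 55 0 -0.1;0.4 -2.5 55 0 -0.1';python3 -m inch '0.4 -2.5 55 0 -0.015;0.4 -2.5 55 0 0;0.4 -2.5 55 0 0;0.4 -2.5 55 0 0;0.4 -2 55 0 0;0.4 -1.5 50 0 0;0.4 0 33.1 0 0;0.4 0 0 0 0;0.4 0 0 -40 0;0.4 0 0 -40 0'; python3 -m inch '0.4 0 0 -25 0;0.4 0 0 -14 0;0.4 0 0 0 0;0.4 0 0 0 0;0.4 0 0 0 0;0.4 0 0 0 0;0.4 0 0 0 0;0.4 0 0 0 0;0.4 0 0 0 0;0.4 0 0 0 0';  python3 -c "
from h import *
st()
for n in('scene','side'):snap(n,'p6'+n)
a=cv2.imread('pics/p6scene.png')[215:355,400:550];b=cv2.imread('pics/p6side.png')[90:210,210:340]
r=lambda i:cv2.resize(i,(390,390*i.shape[0]//i.shape[1]),interpolation=cv2.INTER_CUBIC)[:355]
cv2.imwrite('pics/p6.png',np.hstack([r(a),r(b)]))
"
```

```text
t: 29.15
position: [517.6, -11.4, 170.5]
tool_rot: [0.0, 0.782, 0.623, 0.0]
ft_force: [0.6, 0.4, -3.6]
gripper_width: 0.551
grip_force: 30.0
t: 30.4
position: [505.0, 344.1, 89.6]
tool_rot: [0.0, 0.786, 0.618, 0.001]
ft_force: [0.7, -0.8, -4.1]
gripper_width: 0.555
grip_force: 30.0
t: 31.65
position: [504.5, 345.1, 50.9]
tool_rot: [-0.0, 0.786, 0.619, -0.0]
ft_force: [-0.4, 0.0, -3.8]
gripper_width: 0.548
grip_force: 30.0
31.65 [504.5 345.1  50.9] rot [-0.     0.786  0.619 -0.   ] F [-0.4  0.  -3.8] w 0.548 g 30.0 q [-0.56  0.5  -0.19  1.87  0.13  0.78 -1.05]
```

View pics/p6.png

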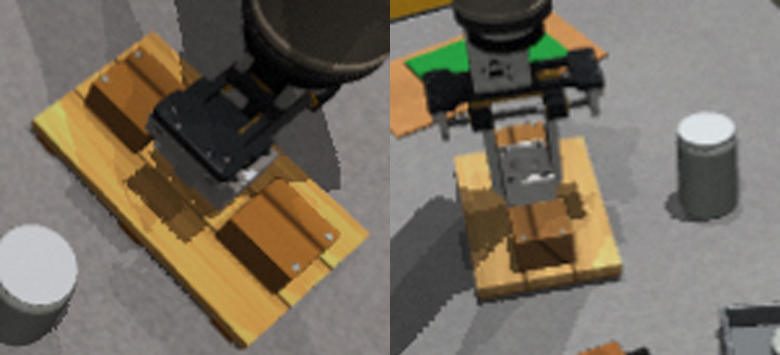

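Both crops show the housing hanging above the bay between the chocks. I'll correct x by +2 and lower it.

```bash
python3 -m inch '0.4 2 0 0 0;0.4 0 0 -8 0;0.4 0 0 -7 0;0.4 0 0 -3 0;0.4 0 0 -1 0;0.4 0 0 -1 0;0.4 0 0 -1 0;0.4 0 0 -1 0;0.4 0 0 -0.5 0;0.4 0 0 0 0';  python3 -c "
from h import *
st()"
```

```text
t: 33.0
position: [506.5, 345.1, 28.5]
tool_rot: [-0.0, 0.786, 0.619, -0.0]
ft_force: [-0.7, 0.6, -3.5]
gripper_width: 0.553
grip_force: 30.0
33.0 [506.5 345.1  28.5] rot [-0.     0.786  0.619 -0.   ] F [-0.7  0.6 -3.5] w 0.553 g 30.0 q [-0.56  0.54 -0.18  1.87  0.14  0.74 -1.06]
```

```bash
python3 -m inch '0.4 0 0 -0.3 0;0.4 0 0 -0.3 0;0.4 0 0 0 0;0.4 0 0 0 0;0.4 0 0 0 0;0.4 0 0 0 0;0.4 0 0 0 0;0.4 0 0 0 0;0.4 0 0 0 0;0.4 0 0 0 0';python3 -m inch '0.6 0 0 0 0;0.75 0 0 0 0;1 0 0 0 0;1 0 0 0 0;1 0 0 30 0;1 0 0 50 0;1 0 0 60 0;1 0 0 32 0;1 -7 -29 0 0;1 -7.5 -29 0 0';python3 -m inch '1 0 0 0 0;1 0 0 0 0;1 0 0 0 0;1 0 0 0 0;1 0 0 0 0;1 0 0 0 0;1 0 0 0 0;1 0 0 0 0;1 0 0 0 0;1 0 0 0 0'; python3 -c "
from h import *
st();im=snap('wrist','w7');cv2.imwrite('pics/w7c.png',cv2.resize(im[0:330,160:500],None,fx=1.8,fy=1.8,interpolation=cv2.INTER_CUBIC))"
```

```text
t: 34.25
position: [506.5, 345.1, 28.0]
tool_rot: [-0.0, 0.786, 0.619, 0.0]
ft_force: [-2.4, -1.4, 5.8]
gripper_width: 0.551
grip_force: 30.0
t: 35.5
position: [491.8, 286.5, 200.2]
tool_rot: [0.0, 0.786, 0.619, 0.0]
ft_force: [1.3, -0.9, -0.2]
gripper_width: 1.0
grip_force: 0.0
t: 36.75
position: [492.0, 287.1, 199.9]
tool_rot: [-0.0, 0.786, 0.619, 0.0]
ft_force: [-0.6, -0.5, 0.6]
gripper_width: 0.997
grip_force: 0.0
36.75 [492.  287.1 199.9] rot [-0.     0.786  0.619  0.   ] F [-0.6 -0.5  0.6] w 0.997 g 0.0 q [-0.48  0.27 -0.19  1.84  0.06  1.04 -0.93]
```

View pics/w7c.png

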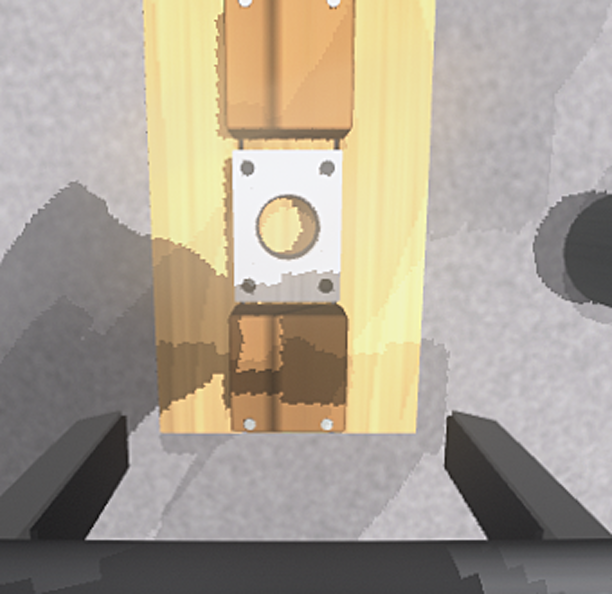

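The housing sits squarely in the bay. Its top corners are at crop pixels (232,150), (342,150), (340,302) and (235,302), and the chock edges are at rows 130 and 315.

Run:
```python
from fit import *
p=cam('w7'); g=lambda a:[(x/1.8+160-.2,y/1.8-.2) for x,y in a]
fit(p,g([(232,150),(342,150),(340,302),(235,302)]),box(52,72,62),[506,345,-.24])
uv=g([(225,130),(352,130),(232,315),(347,315),(160,433),(417,433)])
loc=[(-30,44,62),(30,44,62),(-30,-44,62),(30,-44,62),(-75,-120,22),(75,-120,22)]
fit(p,uv,loc,[506,345,-.24])
```

```text
[ 5.05390e+02  3.44164e+02 -2.35000e-01] rms px 0.11
[ 5.06456e+02  3.45202e+02 -2.36000e-01] rms px 0.69
```

The housing is centred within about 1 mm and square. Next I'll fetch the long block.

```bash
python3 -m inch '1 -3 -45 0 0.08;1 -4 -55 0 0.08;1 -4 -55 0 0.077;1 -4 -55 0 0;1 -4 -55 0 0;1 -4 -50 0 0;1 -2 -22.1 0 0;1 0 0 -30 0;1 0 0 -50 0;1 0 0 -50 0' 15;python3 -m inch '1 0 0 -35 0;1 0 0 -15 0;1 0 0 -7.4 0;1 0 0 0 0;1 0 0 0 0;0.3 0 0 0 0;0.3 0 0 0 0;0.3 0 0 0 0;0.3 0 0 0 0;0.3 0 0 0 0';python3 -m inch '0.3 0 0 0 0;0.3 0 0 0 0;0.3 0 0 10 0;0.3 0 0 40 0;0.3 0 0 50 0;0.3 0 0 50 0;0.3 0 0 0 0;0.3 0 0 0 0;0.3 0 0 0 0;0.3 0 0 0 0'; python3 -c "
from h import *
st()"
```

```text
t: 38.05
position: [467.3, -50.1, 69.0]
tool_rot: [0.001, 0.707, 0.707, 0.001]
ft_force: [1.4, 0.4, -0.3]
gripper_width: 0.999
grip_force: 0.0
t: 39.3
position: [466.9, -50.0, 12.5]
tool_rot: [-0.0, 0.707, 0.707, -0.0]
ft_force: [0.2, 0.5, 0.2]
gripper_width: 0.502
grip_force: 0.0
t: 40.55
position: [466.4, -50.0, 161.5]
tool_rot: [-0.001, 0.707, 0.707, -0.001]
ft_force: [-0.7, 1.3, -0.9]
gripper_width: 0.466
grip_force: 15.0
40.55 [466.4 -50.  161.5] rot [-0.001  0.707  0.707 -0.001] F [-0.7  1.3 -0.9] w 0.466 g 15.0 q [-0.02  0.14 -0.01  2.1   0.    0.9  -0.03]
```

```bash
python3 -m inch '0.3 2 35 0 0;0.3 4 50 0 0;0.3 4 55 0 0;0.3 4 55 0 -0.08;0.3 5 55 0 -0.08;0.3 5 55 0 -0.077;0.3 4 41 0 0;0.3 0 0 0 0;0.3 0 0 -30 0;0.3 0 0 -30 0';python3 -m inch '0.3 0 0 -15 0;0.3 0 0 -8 0;0.3 0 0 -2 0;0.3 0 0 0 0;0.3 0 0 0 0;0.3 0 0 0 0;0.3 0 0 0 0;0.3 0 0 0 0;0.3 0 0 0 0;0.3 0 0 0 0'; python3 -c "
from h import *
st()"
```

```text
t: 41.8
position: [495.0, 295.0, 101.3]
tool_rot: [0.0, 0.786, 0.618, -0.0]
ft_force: [1.4, 0.7, -1.2]
gripper_width: 0.467
grip_force: 15.0
t: 43.05
position: [495.0, 296.0, 77.5]
tool_rot: [-0.0, 0.786, 0.619, -0.0]
ft_force: [0.3, 0.3, -1.8]
gripper_width: 0.469
grip_force: 15.0
43.05 [495.  296.   77.5] rot [-0.     0.786  0.619 -0.   ] F [ 0.3  0.3 -1.8] w 0.469 g 15.0 q [-0.51  0.42 -0.17  1.93  0.1   0.8  -0.98]
```

```bash
python3 -m inch '0.3 0 0 -3 0;0.3 0 0 -1.5 0;0.3 0 0 -1 0;0.3 0 0 -0.5 0;0.3 0 0 -0.5 0;0.3 0 0 -0.5 0;0.3 0 0 -0.2 0;0.3 0 0 0 0;0.3 0 0 0 0;0.3 0 0 0 0';python3 -c "
from h import *
st()"
```

```text
t: 44.3
position: [495.0, 296.0, 70.5]
tool_rot: [-0.0, 0.786, 0.619, 0.0]
ft_force: [-1.1, -2.0, 5.6]
gripper_width: 0.466
grip_force: 15.0
44.3 [495.  296.   70.5] rot [-0.     0.786  0.619  0.   ] F [-1.1 -2.   5.6] w 0.466 g 15.0 q [-0.51  0.43 -0.17  1.94  0.1   0.78 -0.98]
```

```bash
python3 -m inch '0.5 0 0 0 0;0.6 0 0 0 0;0.8 0 0 0 0;1 0 0 0 0;1 0 0 0 0;1 0 0 20 0;1 0 0 40 0;1 0 0 40 0;1 -3 -30 0 0;1 -5 -50 0 0.08';python3 -m inch '1 -6 -55 0 0.08;1 -6 -55 0 0.077;1 -5 -40 0 0;1 -3 -16 0 0;1 0 0 -40 0;1 0 0 -50 0;1 0 0 -40 0;1 0 0 -20 0;1 0 0 -7.8 0;1 0 0 0 0';python3 -m inch '1 0 0 0 0;0.3 0 0 0 0;0.3 0 0 0 0;0.3 0 0 0 0;0.3 0 0 0 0;0.3 0 0 0 0;0.3 0 0 0 0;0.3 0 0 0 0;0.3 0 0 10 0;0.3 0 0 40 0'; python3 -c "
from h import *
st()"
```

```text
t: 45.55
position: [486.9, 216.4, 170.7]
tool_rot: [-0.0, 0.759, 0.651, 0.001]
ft_force: [0.5, -0.8, 0.1]
gripper_width: 1.002
grip_force: 0.0
t: 46.8
position: [467.1, 50.5, 12.5]
tool_rot: [-0.0, 0.707, 0.707, -0.0]
ft_force: [0.7, 0.8, -0.4]
gripper_width: 1.002
grip_force: 0.0
t: 48.05
position: [465.7, 49.8, 62.2]
tool_rot: [-0.001, 0.707, 0.707, -0.001]
ft_force: [0.7, -0.5, -0.8]
gripper_width: 0.469
grip_force: 15.0
48.05 [465.7  49.8  62.2] rot [-0.001  0.707  0.707 -0.001] F [ 0.7 -0.5 -0.8] w 0.469 g 15.0 q [-0.16  0.29 -0.1   2.18  0.05  0.68 -0.29]
```

```bash
python3 -m inch '0.3 0 0 50 0;0.3 0 0 50 0;0.3 2 30 10 0;0.3 7 50 0 0;0.3 8 55 0 0;0.3 8 55 0 -0.08;0.3 8 55 0 -0.08;0.3 8 50 0 -0.077;0.3 8 40 0 0;0.3 2 8 0 0';python3 -m inch '0.3 0 0 0 0;0.3 0 0 -40 0;0.3 0 0 -30 0;0.3 0 0 -15 0;0.3 0 0 -8 0;0.3 0 0 -2 0;0.3 0 0 0 0;0.3 0 0 0 0;0.3 0 0 0 0;0.3 0 0 0 0'; python3 -c "
from h import *
st()"
```

```text
t: 49.3
position: [517.1, 395.7, 172.6]
tool_rot: [-0.001, 0.785, 0.62, -0.0]
ft_force: [-0.3, -1.5, 0.1]
gripper_width: 0.465
grip_force: 15.0
t: 50.55
position: [518.0, 393.0, 77.6]
tool_rot: [-0.0, 0.786, 0.619, 0.0]
ft_force: [0.9, 0.3, -0.2]
gripper_width: 0.463
grip_force: 15.0
50.55 [518.  393.   77.6] rot [-0.     0.786  0.619  0.   ] F [ 0.9  0.3 -0.2] w 0.463 g 15.0 q [-0.6   0.52 -0.2   1.76  0.13  0.87 -1.09]
```

```bash
python3 -m inch '0.3 0 0 -3 0;0.3 0 0 -1.5 0;0.3 0 0 -1 0;0.3 0 0 -0.5 0;0.3 0 0 -0.5 0;0.3 0 0 -0.5 0;0.3 0 0 -0.2 0;0.3 0 0 0 0;0.3 0 0 0 0;0.3 0 0 0 0';python3 -c "
from h import *
st()"; python3 -m inch '0.5 0 0 0 0;0.6 0 0 0 0;0.8 0 0 0 0;1 0 0 0 0;1 0 0 0 0;1 0 0 20 0;1 0 0 40 0;1 0 0 50 0;1 -4 -40 50 0;1 -4 -50 50 0'; python3 -m inch '1 0 -31 30 0.08;1 0 0 0 0.08;1 0 0 0 0.077;1 0 0 0 0;1 0 0 0 0;1 0 0 0 0;1 0 0 0 0;1 0 0 0 0;1 0 0 0 0;1 0 0 0 0'; python3 -c "
from h import *
st();im=snap('wrist','w8');cv2.imwrite('pics/w8c.png',cv2.resize(im[0:220,215:415],None,fx=2.7,fy=2.7,interpolation=cv2.INTER_CUBIC))
snap('scene','c8')"
```

```text
t: 51.8
position: [518.0, 393.0, 70.5]
tool_rot: [-0.0, 0.786, 0.619, 0.0]
ft_force: [-2.1, -1.5, 5.4]
gripper_width: 0.467
grip_force: 15.0
51.8 [518.  393.   70.5] rot [-0.     0.786  0.619  0.   ] F [-2.1 -1.5  5.4] w 0.467 g 15.0 q [-0.6   0.53 -0.2   1.76  0.13  0.86 -1.09]
t: 53.05
position: [510.2, 309.5, 276.3]
tool_rot: [-0.0, 0.785, 0.619, 0.001]
ft_force: [0.9, 0.2, 0.7]
gripper_width: 0.999
grip_force: 0.0
t: 54.3
position: [510.6, 278.9, 303.1]
tool_rot: [-0.0, 0.707, 0.707, -0.0]
ft_force: [-0.6, -0.7, 0.3]
gripper_width: 1.001
grip_force: 0.0
54.3 [510.6 278.9 303.1] rot [-0.     0.707  0.707 -0.   ] F [-0.6 -0.7  0.3] w 1.001 g 0.0 q [-0.43  0.21 -0.22  1.69  0.05  1.25 -0.65]
```

View pics/w8c.png

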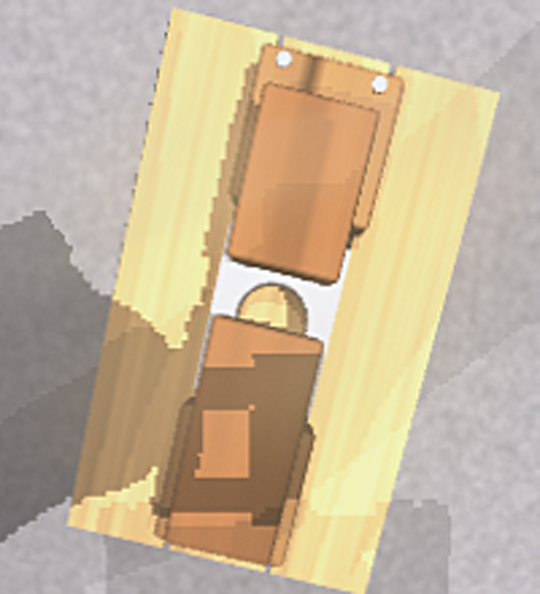

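View pics/c8.png

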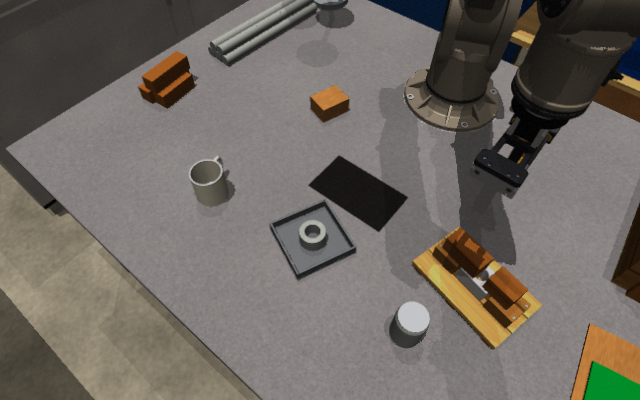

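The blocks bridge from chock to housing again, with their top faces near crop pixels (265,82)–(378,110) and (212,316)–(323,342). The bush lies flat in the tray at (313,234), and the tin and mug have not moved. I'll check the numbers and hand in if they agree.

Run:
```python
from fit import *
p=cam('w8'); x0=[506,345,-.24]
dk=g([(498,94),(366,594),(67,525),(172,8)])
sh=g([(267,82),(379,109),(334,282),(229,256)]); lo=g([(212,316),(323,342),(270,566),(167,541)])
k=fit(p,dk,[box(150,240,22)[i] for i in(1,2,3,0)],x0)
for u,l,s in((sh,64,50),(lo,92,-50)):
    v=fit(p,u,box(44,l,106),x0); d=v[:2]-[506.5,345.1]; c,n=np.cos(-.237),np.sin(-.237)
    e=[c*d[0]+n*d[1],-n*d[0]+c*d[1]-s]; print('err',np.round(e,1),round(v[2]+.237,3))
ok=abs(v[2]+.237)<.04
if ok and max(map(abs,e))<4: print(manip.hand_in())
```

```text
[ 5.06280e+02  3.45304e+02 -2.36000e-01] rms px 0.4
[ 5.17491e+02  3.94041e+02 -2.37000e-01] rms px 1.02
err [-0.8  0.2] 0.0
[ 4.94605e+02  2.96969e+02 -2.25000e-01] rms px 0.72
err [-0.3  0.4] 0.012
the job is handed in; nothing more can be done
None
```

The job is handed in at about 54 s: the bush is in the tray, the housing is in the bay centred to about 1 mm, both blocks are back within about 1 mm of their old places, and the tin and mug were not touched.

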